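# Load the microscope battery into its sprung charging cradle

### The arm

A 7-joint arm with a two-finger parallel gripper is mounted at the origin on the work surface. World frame = base frame: x ahead of the robot, y to its left, z up, the work surface at z = 0. Lengths are in m, angles in rad, forces in N, time in s.
With the tool pointing down it reaches from about 0.4 to 0.925 m from the base axis. Payload 4.1 kg.
Tool frame: the origin (TCP) lies at the very end of the fingers, on their centre line; the grasp point (between the pads) lies ctrl.grasp_offset behind it (ctrl.grasp_offset is the distance from the TCP to the grasp point, in m); z points along the fingers, y is the line along which they close (so a half turn about z gives the same grasp; the last joint's range is limited). The gripper opens to 85 mm and grips with 20 to 120 N. Pads are 22 mm wide; open, the fingers measure 114 mm over their backs; the gripper's body (76 mm by 85 mm) begins 54 mm behind the grasp point. The pads swing forward as they close: fully open they stand 13 mm farther back than shut.
Start: joints at [1.039, 0.398, 0.045, 1.537, -0.019, 1.207, -0.051], TCP at [0.273, -0.59, 0.231] pointing down, gripper open.
Joint ranges: [-2.82, 2.82], [-0.49, 2.23], [-1.37, 1.46], [0, 2.46], [-1.36, 4.5], [0.23, 2], [-2.94, 2.94]. Speed limits (rad/s): [2.57, 2.57, 3.14, 3.14, 3.14, 3.14, 3.14].

### API

Orientations are given as a unit quaternion [x, y, z, w].
In Python, from rig import ctrl gives the robot as it stands. The module is installed in compiled form; this text tells all that it offers.
- The arm moves only by the tool servo_tool, never from a script. Its argument "plan" is a list of rows, each a list of 3 entries, a list of its own where there are three numbers: the shift along the tool's x, y, z in mm, then the turn, a rotation vector about the tool's x, y, z in rad, then the finger opening in mm, from 0 to 85.4. In form: [[[x, y, z], [ax, ay, az], hand], ...]. A call has 1 to 8 rows; each row is the pose to reach, as a shift and turn from the pose commanded when the call began, along the tool's axes at that moment; what a row does not reach only later rows make up. A row lasts 1/8 s, in which the tool goes at most 62.5 mm and 10.7 degrees, less where a joint would pass 70% of its speed; a pose out of reach is approached as far as the arm can. A call with a gripper value outside its range is refused whole. The fingers move at their own pace and stop on an object; "grip_force" is the grip in N (left out, the last holds). Time passes only in rows, so rows that repeat a pose let the fingers close. It gives the time, the measured TCP pose, the force, the opening and the grip force at its end, in the units of the state.
- ctrl.observe(): the state, without advancing time (a new reading comes with each control period).
- ctrl.camera(name): name is "side" or "top" or "wrist"; returns the picture (480x640x3 uint8, red, green, blue); there is no depth.
- ctrl.camera_model(name): a dict with "K" (3x3 intrinsics, pixels), "T" (4x4, takes a point from camera to world coordinates). Camera axes: x right, y down, z forward; pixel columns grow to the right and rows downward; lengths in m; the calibration is good to about 2 mm. A picture is of the moment at which its call begins: read the wrist's pose just before it. camera_model takes no time and is no camera call; for the wrist camera it gives the pose at the moment of the call.
- ctrl.sign_off(): hands the job in; it is judged then, once.
Trained networks look in the newest picture that a camera, given by its name, has taken for a name from the list of things; names that differ only in an ending like _2 or _b are one class to them, and where a whole thing is asked for, a point or a joint stands for the part that bears it (a point fixed in the world has none). Each returns a list of dicts, best first, with "score" (0 to 1); they miss things now and then, are a little off and sometimes report something else, mostly with a low value. They report only what shows in the picture. A call takes as long as a camera call.
- ctrl.recognise(camera, target): "at" ([x, y, z] in m, in the coordinates of the camera as it stood for that picture, good to about 4 mm: the middle of the surface that is visible of it).
- ctrl.outline_of(camera, target): "pixels" (480x640 bool, what is visible of it).
The state is a dict: "t": time; "joints": joint angles; "qvel": joint speeds; "tau": joint torques, N m; "ee_pos": TCP position; "tool_rot": TCP orientation; "wrist_force": force on the tool from outside, world axes, zero at the start; "wrist_torque": the same for the moment, N m; "grip_width": opening from 0.0 (shut) to 1.0 (fully open); "grasp_force": force on a finger pad.
Only numpy, scipy, OpenCV 4.12 (cv2) and the standard library are available. Lean on these libraries where they do the work, as an engineer would, in place of code of your own. Each camera call takes 0.05 s, during which the arm holds its last target. There are 200 camera calls.

### The job

Put the tall battery pack on charge: holding it upright above the cradle's low lip, push the sprung metal plate well back with it, lower it into the gap until it stands on the cradle floor, and only then let go, so that the plate clamps it upright and square against the lip, between the two side guides. Leave the small battery pack where it is.

Things in the scene. Friction and masses are not known exactly. Their poses are not given: they have to be found in the camera images.
- pack_center (a point): Tall battery pack: loose upright black plastic block, 40 mm (x) by 50 mm (y) by 70 mm tall (z), 0.2 to 0.35 kg, standing on the bench. The point is its centre, 35 mm above its underside. A half turn about z makes no difference. It goes in with its x along the cradle's x; grip it across the 50 mm (along its y), upper half, so that fingers clear plate and lip.
- small_pack_center (a point): The small battery pack, for another instrument: a loose black block 28 x 50 mm and only 40 mm tall. The point is its centre. To be left alone (a nudge of under 30 mm is forgiven).
- cradle: Fixed grey charging cradle. Origin: on the bench under the centre of a seated pack; x is the way the sprung plate is pushed back. Bay floor at z = 12 mm. Lip (12 thick, 100 wide): inner face at x = -20, top at z = 40. Two side guides: inner faces at y = -37 and +37, x -20 to 50, top z = 22. Behind the plate a spring housing, x 92 to 122, top z = 60. Base 165 x 110 (x -40 to 125). All mm.
- pusher (a joint): Sprung upright aluminium plate, 60 mm wide, top at cradle z = 78 mm. Value: how far it is pushed back along cradle x, 0 to 0.055 m; its front face is at cradle x = this value, so the lip-to-plate gap is 20 mm at rest (0), 40 mm with a pack seated (0.020), 75 mm fully back. Spring 3 N at 0, 4 N at 0.020, 6 N at 0.050; damped: let go, it closes within half a second, sliding the pack up to the lip.

How it is judged:
On the way, in this order (a step that is already met when the one before it is completed fails the run):
1. the plate is pushed back far enough for the pack (more than 21 mm) while the pack is above the lip (value of joint pusher above 0.021 m and z of pack_center in the frame of cradle above 0.068 m), for 0.05 s.
2. the pack, still held in the fingers, is lowered to within 8 mm of the cradle floor, between lip and plate (z of pack_center in the frame of cradle below 0.055 m and x of pack_center in the frame of cradle between -0.008 and 0.04 m and y of pack_center in the frame of cradle between -0.016 and 0.016 m and contact force between the fingers and pack above 0.5 N), for 0.05 s.
At the end, for the whole second after the job is handed in: Tall pack at rest on the cradle floor (height within 5 mm), upright (7 deg), square to the cradle (10 deg), against the lip (6 mm), within 16 mm of the middle between the guides, clamped by the plate (pushed back 14 to 27 mm); small pack within 30 mm of its start (x of pack_center in the frame of cradle between -0.006 and 0.006 m and y of pack_center in the frame of cradle between -0.016 and 0.016 m and z of pack_center in the frame of cradle between 0.042 and 0.052 m and angle between pack_center's own z axis and vertical below 0.12 rad and angle between the x axis of pack_center and the x axis of cradle, either way round below 0.18 rad and value of joint pusher between 0.014 and 0.027 m and linear speed of pack below 0.02 m/s and distance of small_pack_center from where it was at the start of the episode below 0.03 m); the robot touches nothing.
It fails at once if the small battery pack is moved more than 30 mm (distance of small_pack_center from where it was at the start of the episode above 0.03 m).
It also fails if it takes over 35 s, if anything falls off the work surface, if the arm or the gripper's body presses on something with over 40 N, if the wrist force passes 120 N, or if a joint passes its speed limit or range.

## Working session

There is one attempt and no reset: what is moved stays moved. The work goes in short steps, Python scripts to look and compute and a tool call to move; the robot and the scene stay as the last step left them, time stands still between calls to the robot, and variables do not carry over. Pictures are saved under pics/ and viewed, at most 10 in all, crops included, and the job is handed in when it is done.

Besides the shell and the picture viewer there is one more tool, called after ">>>" as name([rows], argument=value, ...), one row to a line, values as JSON. servo_tool: Moves the arm, as the interface text tells. Its arguments: {"type":"object","properties":{"plan":{"type":"array","items":{"type":"array"}},"grip_force":{"type":"number"}},"required":["plan"]}

```bash
mkdir -p pics
cat > h.py <<'E'
import numpy as np,cv2
from rig import ctrl
from scipy.spatial.transform import Rotation as R
def w(cam,p):
    T=ctrl.camera_model(cam)["T"];return T[:3,:3]@np.array(p)+T[:3,3]
def ray(cam,u,v,z):
    m=ctrl.camera_model(cam);d=m["T"][:3,:3]@np.linalg.solve(m["K"],[u,v,1.]);o=m["T"][:3,3]
    return o+d*(z-o[2])/d[2]
def proj(cam,p):
    m=ctrl.camera_model(cam);q=m["T"][:3,:3].T@(np.array(p)-m["T"][:3,3]);q=m["K"]@q;return q[:2]/q[2]
def snap(cam,name):
    im=ctrl.camera(cam);cv2.imwrite(f"pics/{name}.png",im[:,:,::-1]);return im
E
python3 - <<'E'
from h import *
np.set_printoptions(precision=4,suppress=True)
s=ctrl.observe();print(s,ctrl.grasp_offset)
for c in("top","side"):
    snap(c,c+"0");print(c,ctrl.camera_model(c)["T"][:3])
    for t in("pack_center","small_pack_center","cradle","pusher"):
        for r in ctrl.recognise(c,t)[:3]: print(c,t,round(r["score"],2),w(c,r["at"]))
    if c=="top":
        for t in("pack_center","small_pack_center","cradle","pusher"):
            for r in ctrl.outline_of(c,t)[:2]:
                cs,_=cv2.findContours(r["pixels"].astype(np.uint8),0,2);k=max(cs,key=cv2.contourArea)
                print(t,round(r["score"],2),cv2.minAreaRect(k),cv2.approxPolyDP(k,3,True).reshape(-1,2).tolist())
a=np.hstack([cv2.imread("pics/top0.png"),cv2.imread("pics/side0.png")])
E
```

```text
{'t': 0.0, 'joints': array([ 1.039 ,  0.3992,  0.045 ,  1.5379, -0.0187,  1.2069, -0.0507]), 'qvel': array([-0.0006,  0.0001,  0.0003,  0.0009, -0.0006, -0.0002,  0.0005]), 'tau': array([ -0.    , -47.5118,   1.3648, -25.4216,   0.0116,   0.0094,
         0.    ]), 'ee_pos': array([ 0.2724, -0.5895,  0.2303]), 'tool_rot': array([ 0.9767,  0.2148, -0.0003, -0.0009]), 'wrist_force': array([-1.0624, -0.1673, -0.0867]), 'wrist_torque': array([-0.0151,  0.0112, -0.0022]), 'grasp_force': 0.0, 'grip_width': 1.000012585592397} 0.0187
top [[-0.0239 -0.9964  0.0816  0.4859]
 [-0.9992  0.0211 -0.0353 -0.0252]
 [ 0.0335 -0.0824 -0.996   0.9868]]
top pack_center 0.7 [ 0.4759 -0.1385  0.0706]
top small_pack_center 0.67 [ 0.6271 -0.2051  0.0391]
top cradle 0.72 [0.5031 0.1544 0.016 ]
top pusher 0.66 [0.5212 0.1546 0.0522]
pack_center 0.63 ((364.3653259277344, 291.6932678222656), (30.262197494506836, 21.722864151000977), 2.8624050617218018) [[350, 282], [351, 301], [379, 302], [379, 283]]
small_pack_center 0.94 ((395.2000427246094, 211.40003967285156), (16.099689483642578, 28.621667861938477), 63.43495178222656) [[405, 200], [381, 212], [386, 223], [410, 210]]
cradle 0.7 ((204.16160583496094, 279.24383544921875), (60.59549331665039, 87.61241912841797), 16.99082374572754) [[190, 232], [164, 312], [220, 326], [244, 248]]
pusher 0.69 ((201.703857421875, 279.643798828125), (38.541656494140625, 50.215328216552734), 13.392496109008789) [[189, 252], [192, 265], [183, 301], [187, 300], [203, 261], [212, 265], [204, 306], [218, 268], [225, 262]]
side [[-0.7063 -0.5153  0.4853  0.0489]
 [-0.7079  0.5064 -0.4925  0.4974]
 [ 0.008  -0.6914 -0.7224  0.8201]]
side pack_center 0.72 [ 0.4678 -0.1317  0.052 ]
side small_pack_center 0.82 [ 0.6244 -0.198   0.0347]
side pusher 0.82 [0.5327 0.1578 0.0512]
```

```bash
ls
```

```text
h.py
pics
```

View pics/top0.png

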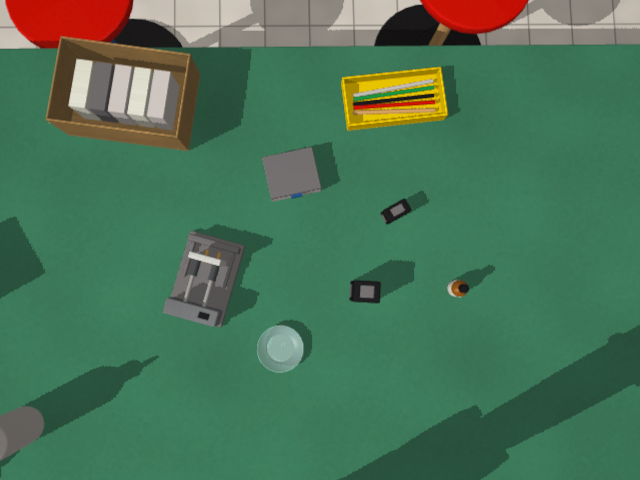

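View pics/side0.png

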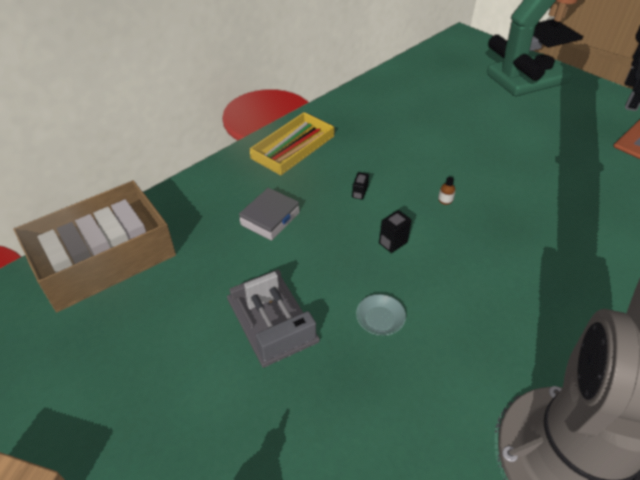

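Top view: the cradle is at about (204,279), with its housing nearest the robot at (193,312) and its lip at the far end, so cradle x points back toward the robot. The tall pack is at (365,292) and the small pack at (396,211). Next I'll fit poses to the silhouettes.

```bash
cat >> h.py <<'E'
from scipy.optimize import minimize
PACK=[(-20,20,-25,25,0,70)]
SMALL=[(-14,14,-25,25,0,40)]
CR=[(-40,125,-55,55,0,12),(-32,-20,-50,50,0,40),(92,122,-50,50,0,60),(-20,50,37,47,0,22),(-20,50,-47,-37,0,22)]
def fit(cams,masks,boxes,p0,S=4):
    """p0: x,y,heading. silhouettes IoU"""
    big=[cv2.resize(m.astype(np.uint8),None,fx=S,fy=S,interpolation=cv2.INTER_NEAREST)>0 for m in masks]
    mods=[ctrl.camera_model(c) for c in cams]
    def cost(p):
        x,y,h=p[0],p[1],p[2];c=0;Rz=R.from_euler('z',h).as_matrix()
        for mod,b in zip(mods,big):
            im=np.zeros(b.shape,np.uint8)
            for bx in boxes:
                q=np.array([[i,j,k] for i in bx[:2] for j in bx[2:4] for k in bx[4:]])/1000@Rz.T+[x,y,0]
                q=(q-mod["T"][:3,3])@mod["T"][:3,:3]@mod["K"].T;q=(q[:,:2]/q[:,2:]+.5)*S
                cv2.fillConvexPoly(im,cv2.convexHull(np.round(q*16).astype(np.int32)),1,shift=4)
            c+=1-(b&(im>0)).sum()/(b|(im>0)).sum()
        return c
    best=None
    for dh in(-.15,0,.15):
        s=np.array([p0]*4,float);s[:,2]+=dh;s[1,0]+=.01;s[2,1]+=.01;s[3,2]+=.1
        r=minimize(cost,s[0],method='Nelder-Mead',options=dict(initial_simplex=s,xatol=1e-4,fatol=1e-4))
        if best is None or r.fun<best.fun:best=r
    return best.x,best.fun/len(cams)
def shift(pos,head):
    "tool shift mm and turn about tool z to world TCP pos with tool x heading head (pointing down)"
    s=ctrl.observe();r=R.from_quat(s["tool_rot"]);d=r.inv().apply(np.array(pos)-s["ee_pos"])*1000
    t=R.from_matrix(np.array([[np.cos(head),np.sin(head),0],[np.sin(head),-np.cos(head),0],[0,0,-1]]))
    return d.round(1),(r.inv()*t).as_rotvec().round(4)
E
python3 - <<'E'
from h import *
np.set_printoptions(precision=4,suppress=True)
ms={}
for c in("top","side"):
    ctrl.camera(c)
    for t in("pack_center","cradle"):
        r=ctrl.outline_of(c,t)
        print(c,t,[(round(q["score"],2),q["pixels"].sum()) for q in r[:2]])
        if r: ms[c,t]=r[0]["pixels"]
for t,b,p0 in(("pack_center",PACK,(.475,-.138,-.03)),("cradle",CR,(.53,.15,2.84))):
    for cs in(("top",),("side",),("top","side")):
        if all((c,t) in ms for c in cs): print(t,cs,fit(cs,[ms[c,t] for c in cs],b,p0))
print(shift((.476,-.138,.25),-.03))
E
```

```text
top pack_center [(0.64, np.int64(622))]
top cradle [(0.62, np.int64(5167))]
side pack_center [(0.68, np.int64(1053))]
side cradle [(0.88, np.int64(5285))]
pack_center ('top',) (array([ 0.4755, -0.1442, -0.035 ]), np.float64(0.08905431486076643))
pack_center ('side',) (array([ 0.4763, -0.1462, -0.016 ]), np.float64(0.05568432359093223))
pack_center ('top', 'side') (array([ 0.4757, -0.1458, -0.0242]), np.float64(0.07349061710266813))
cradle ('top',) (array([0.5482, 0.1479, 2.8489]), np.float64(0.020222288975668357))
cradle ('side',) (array([0.5494, 0.1472, 2.8527]), np.float64(0.027540316990896874))
cradle ('top', 'side') (array([0.5487, 0.1476, 2.8508]), np.float64(0.02611029579405194))
(array([ 374.2, -325.1,  -18.7]), array([ 0.0002, -0.0001,  0.4629]))
```

>>> servo_tool([
  [[371,-318,-10],[0,0,0.457],85],
  [[371,-318,-10],[0,0,0.457],85],
  [[371,-318,-10],[0,0,0.457],85],
  [[371,-318,-10],[0,0,0.457],85],
  [[371,-318,-10],[0,0,0.457],85],
  [[371,-318,-10],[0,0,0.457],85],
  [[371,-318,-10],[0,0,0.457],85],
  [[371,-318,0],[0,0,0.457],85],
])

```text
t: 2.0
ee_pos: [0.4776, -0.1434, 0.2324]
tool_rot: [1.0, -0.011, 0.002, 0.0]
wrist_force: [0.7, -0.9, 0.3]
grip_width: 0.999
grasp_force: 0.0
```

>>> servo_tool([
  [[0,0,10],[0,0,0],85],
  [[0,0,30],[0,0,0],85],
  [[0,0,30],[0,0,0],85],
])

```text
t: 2.38
ee_pos: [0.4744, -0.1466, 0.1999]
tool_rot: [1.0, -0.013, -0.002, -0.0]
wrist_force: [-0.7, 0.7, -0.2]
grip_width: 0.995
grasp_force: 0.0
```

Run:
```python
from h import *
np.set_printoptions(precision=4,suppress=True)
s=ctrl.observe();print(s["t"],s["ee_pos"],s["tool_rot"],s["grip_width"])
snap("wrist","w1")
r=ctrl.outline_of("wrist","pack_center")
for q in r[:2]: print(q["score"],q["pixels"].sum(),fit(["wrist"],[q["pixels"]],PACK,(.4757,-.1455,-.024),2))
print(shift((.4757,-.1455,.03),-.024))
```

```text
2.375 [ 0.4744 -0.1466  0.1999] [ 0.9999 -0.0128 -0.0018 -0.0001] 0.9946400865103148
0.59 4807 (array([ 0.4778, -0.1478, -0.0868]), np.float64(0.05220091684329864))
0.52 4410 (array([ 0.4757, -0.1455, -0.174 ]), np.float64(1.0))
(array([ -0.3,  -1.4, 171.6]), array([ 0.0004, -0.0002, -0.0017]))
```

View pics/w1.png

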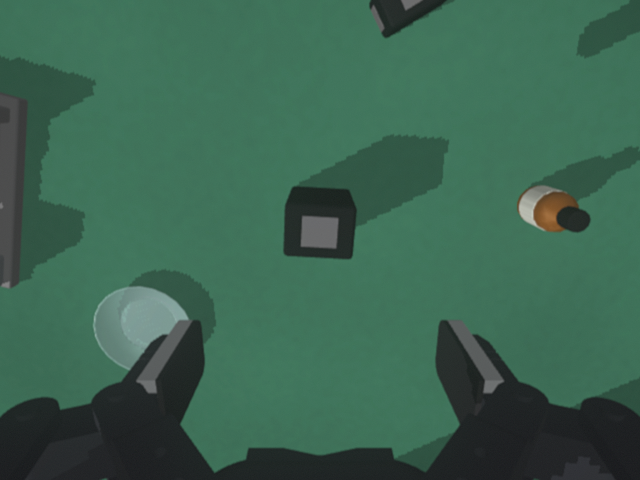

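The pack is centred at (320,222) between the fingers and is turned about 3° from the tool. I'll correct that, go down and grip.

>>> servo_tool([
  [[2.5,1,50],[0,0,0.05],85],
  [[2.5,1,100],[0,0,0.05],85],
  [[2.5,1,140],[0,0,0.05],85],
  [[2.5,1,168],[0,0,0.05],85],
  [[2.5,1,168],[0,0,0.05],85],
  [[2.5,1,168],[0,0,0.05],40],
  [[2.5,1,168],[0,0,0.05],40],
  [[2.5,1,168],[0,0,0.05],40],
], grip_force=60)

```text
t: 3.48
ee_pos: [0.4803, -0.1474, 0.0352]
tool_rot: [0.999, -0.037, 0.002, 0.001]
wrist_force: [-0.6, -0.3, 6.2]
grip_width: 0.574
grasp_force: 63.0
```

>>> servo_tool([
  [[0,0,0],[0,0,0],40],
  [[0,0,0],[0,0,0],40],
  [[0,0,0],[0,0,0],40],
])

```text
t: 3.85
ee_pos: [0.4803, -0.1474, 0.0352]
tool_rot: [0.999, -0.037, 0.002, 0.001]
wrist_force: [0.4, 0.7, 7.1]
grip_width: 0.575
grasp_force: 63.0
```

Run:
```python
from h import *
s=ctrl.observe();print(s["t"],s["ee_pos"],s["tool_rot"],s["grip_width"],s["grasp_force"],s["wrist_force"])
snap("side","s1")
r=ctrl.outline_of("side","pack_center")
for q in r[:1]: print(q["score"],fit(["side"],[q["pixels"]],PACK,(.4757,-.1455,-.07),2))
```

```text
3.85 [ 0.48031504 -0.14738023  0.03519231] [ 9.99307508e-01 -3.71550487e-02  1.92573005e-03  5.46268606e-04] 0.574824443491553 63.0474579334259 [0.40843422 0.70532066 7.13811515]
0.83 (array([ 0.47504849, -0.14629647,  0.14055866]), np.float64(0.28075489282385835))
```

>>> servo_tool([
  [[0,0,-50],[0,0,0],40],
  [[0,0,-100],[0,0,0],40],
  [[20,-50,-120],[0,0,0.05],40],
  [[40,-110,-120],[0,0,0.1],40],
  [[60,-165,-120],[0,0,0.15],40],
  [[80,-220,-120],[0,0,0.2],40],
  [[95,-265,-120],[0,0,0.216],40],
  [[103,-287,-120],[0,0,0.216],40],
], grip_force=100)

```text
t: 4.95
ee_pos: [0.6023, 0.1353, 0.1532]
tool_rot: [0.99, -0.143, -0.0, -0.001]
wrist_force: [0.4, -0.8, -2.5]
grip_width: 0.571
grasp_force: 105.2
```

>>> servo_tool([
  [[0,0,0],[0,0,0],40],
  [[0,0,0],[0,0,0],40],
])

```text
t: 5.2
ee_pos: [0.602, 0.1289, 0.1529]
tool_rot: [0.989, -0.146, -0.0, 0.001]
wrist_force: [-0.1, -0.1, -2.5]
grip_width: 0.569
grasp_force: 105.2
```

Run:
```python
from h import *
np.set_printoptions(precision=4,suppress=True)
s=ctrl.observe();print(s["t"],s["ee_pos"],s["tool_rot"],s["grip_width"],s["grasp_force"],s["wrist_force"])
snap("wrist","w2");snap("side","s2");snap("top","t2")
h=2*np.arctan2(s["tool_rot"][1],s["tool_rot"][0]);z=(s["ee_pos"][2]-.035)*1000
P=[(-20,20,-25,25,z,z+70)]
for c in("side","wrist","top"):
  for q in ctrl.outline_of(c,"pack_center")[:1]: print(c,q["score"],q["pixels"].sum(),fit([c],[q["pixels"]],P,(s["ee_pos"][0]-.003,s["ee_pos"][1],h),2))
print(h,2.851-np.pi-h)
```

```text
5.2 [0.602  0.1289 0.1529] [ 0.9893 -0.1458 -0.0005  0.0013] 0.5686628938153068 105.16833543777466 [-0.129  -0.1117 -2.5387]
side 0.55 1248 (array([ 0.5968,  0.1289, -0.5493]), np.float64(0.12283211156803142))
wrist 0.7 25416 (array([ 0.5985,  0.1301, -0.3522]), np.float64(0.08061423817103164))
top 0.67 176 (array([ 0.5764,  0.1048, -0.653 ]), np.float64(0.8166666666666667))
-0.2925807838606828 0.0019881302708896764
```

View pics/w2.png

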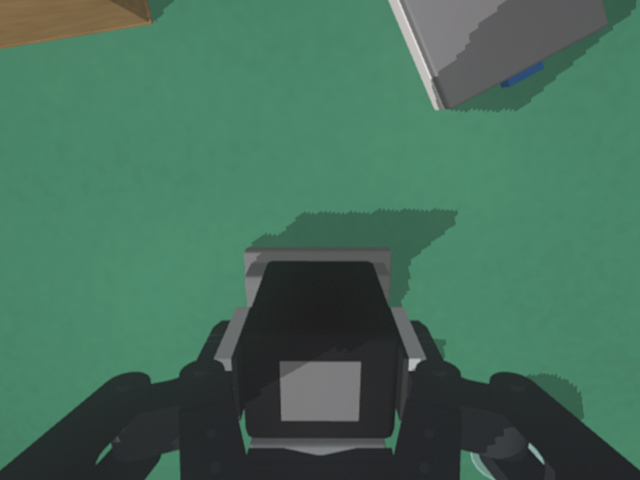

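View pics/s2.png

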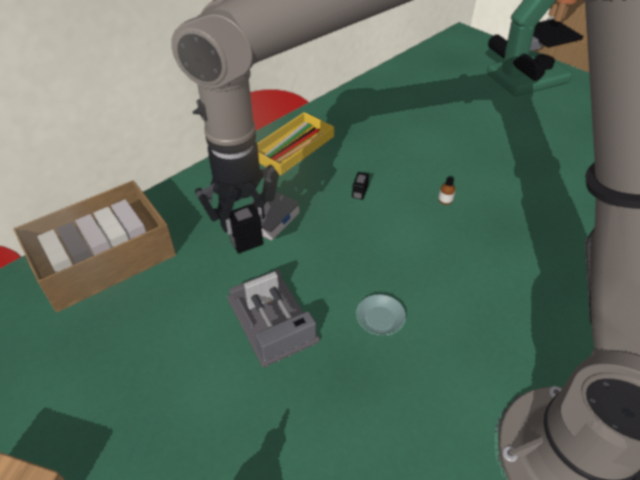

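The wrist view shows the pack square in the fingers, centred at column 320. The lip and base edge behind it are centred at about 317, so the two line up. I'll lower to just above lip height, then push the plate back.

>>> servo_tool([
  [[0,-2.5,40],[0,0,0],40],
  [[0,-2.5,71],[0,0,0],40],
  [[0,-2.5,71],[0,0,0],40],
  [[-16,-2.5,71],[0,0,0],40],
  [[-32,-2.5,71],[0,0,0],40],
  [[-48,-2.5,71],[0,0,0],40],
  [[-64,-2.5,71],[0,0,0],40],
  [[-64,-2.5,71],[0,0,0],40],
])

```text
t: 6.5
ee_pos: [0.5438, 0.1528, 0.0844]
tool_rot: [0.99, -0.144, 0.004, -0.001]
wrist_force: [5.1, -1.8, -3.6]
grip_width: 0.576
grasp_force: 104.9
```

>>> servo_tool([
  [[0,0,0],[0,0,0],40],
  [[0,0,0],[0,0,0],40],
])

```text
t: 6.75
ee_pos: [0.5436, 0.1527, 0.0839]
tool_rot: [0.99, -0.144, 0.002, -0.001]
wrist_force: [5.7, -1.1, 0.5]
grip_width: 0.57
grasp_force: 105.2
```

Run:
```python
from h import *
np.set_printoptions(precision=4,suppress=True)
s=ctrl.observe();print(s["t"],s["ee_pos"],s["tool_rot"],s["grip_width"],s["grasp_force"],s["wrist_force"])
snap("wrist","w3");im=snap("side","s3")
cv2.imwrite("pics/s3c.png",cv2.resize(im[180:380,180:380,::-1],None,fx=3,fy=3,interpolation=cv2.INTER_CUBIC))
d=s["ee_pos"][:2]-[.5487,.1476];c,n=np.cos(2.851),np.sin(2.851);print("tcp in cradle",d@[c,n],d@[-n,c])
```

```text
6.75 [0.5436 0.1527 0.0839] [ 0.9895 -0.1445  0.0022 -0.0006] 0.5697402517921628 105.20984172821045 [ 5.6701 -1.1029  0.5034]
tcp in cradle 0.006316715023291828 -0.003455305521327695
```

View pics/s3c.png

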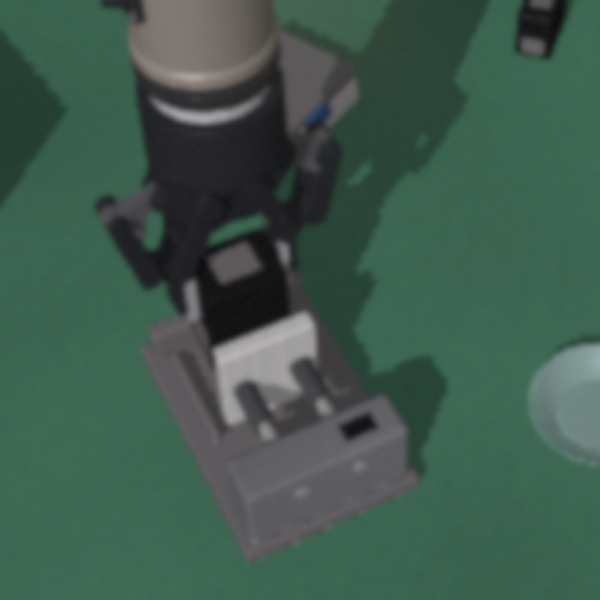

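View pics/w3.png

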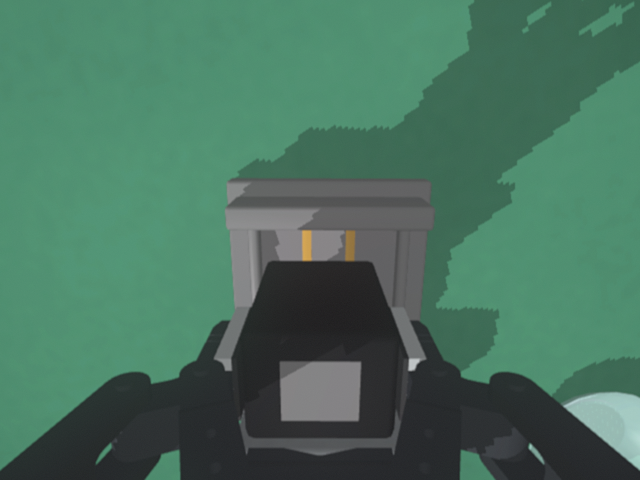

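The plate is back by about 30 mm and the pack is clear of the lip. The lip is centred at column 330 and the pack at 320, so the pack is about 4 mm off in y. I'll shift it and lower.

>>> servo_tool([
  [[0,3.5,0],[0,0,0],40],
  [[0,3.5,10],[0,0,0],40],
  [[0,3.5,20],[0,0,0],40],
  [[0,3.5,29],[0,0,0],40],
  [[0,3.5,34],[0,0,0],40],
  [[0,3.5,34],[0,0,0],40],
])

```text
t: 7.6
ee_pos: [0.5409, 0.1491, 0.0475]
tool_rot: [0.99, -0.145, -0.0, 0.0]
wrist_force: [4.9, 0.1, -4.4]
grip_width: 0.565
grasp_force: 105.0
```

>>> servo_tool([
  [[0,0,1.5],[0,0,0],40],
  [[0,0,1.5],[0,0,0],40],
  [[0,0,1.5],[0,0,0],40],
])

```text
t: 7.98
ee_pos: [0.5409, 0.1491, 0.0474]
tool_rot: [0.99, -0.145, 0.0, 0.0]
wrist_force: [2.5, -2.8, 4.2]
grip_width: 0.57
grasp_force: 106.3
```

>>> servo_tool([
  [[0,0,0],[0,0,0],85],
  [[0,0,0],[0,0,0],85],
  [[0,0,0],[0,0,0],85],
  [[0,0,0],[0,0,0],85],
  [[0,0,0],[0,0,0],85],
  [[0,0,0],[0,0,0],85],
  [[0,0,0],[0,0,0],85],
  [[0,0,0],[0,0,0],85],
])

```text
t: 8.98
ee_pos: [0.5409, 0.149, 0.0468]
tool_rot: [0.989, -0.145, 0.0, 0.0]
wrist_force: [0.4, -0.5, 0.5]
grip_width: 0.995
grasp_force: 0.0
```

>>> servo_tool([
  [[0,0,-15],[0,0,0],85],
  [[0,0,-40],[0,0,0],85],
  [[0,0,-90],[0,0,0],85],
  [[0,0,-140],[0,0,0],85],
  [[0,0,-140],[0,0,0],85],
  [[40,0,-140],[0,0,0],85],
  [[40,0,-140],[0,0,0],85],
])

```text
t: 9.85
ee_pos: [0.581, 0.1357, 0.1866]
tool_rot: [0.989, -0.146, 0.001, 0.0]
wrist_force: [-1.1, -0.2, 0.3]
grip_width: 0.993
grasp_force: 0.0
```

Run:
```python
from h import *
np.set_printoptions(precision=4,suppress=True)
s=ctrl.observe();print(s["t"],s["ee_pos"],s["wrist_force"],s["grip_width"])
im=snap("side","s4");wi=snap("wrist","w4")
a=cv2.resize(im[180:380,180:380,::-1],(400,400),interpolation=cv2.INTER_CUBIC);b=cv2.resize(wi[:,:,::-1],(400,300))
cv2.imwrite("pics/m4.png",np.hstack([a,np.vstack([b,np.zeros((100,400,3),np.uint8)])]))
P=[(-20,20,-25,25,12,82)];c0,n0=np.cos(2.851),np.sin(2.851)
for c in("wrist","side"):
  for q in ctrl.outline_of(c,"pack_center")[:1]:
    x,f=fit([c],[q["pixels"]],P,(.5487,.1476,-.29),2);d=x[:2]-[.5487,.1476]
    print(c,q["score"],x,f,d@[c0,n0],d@[-n0,c0])
  for q in ctrl.recognise(c,"pusher")[:1]:
    d=w(c,q["at"])-[.5487,.1476,0];print("plate",d[:2]@[c0,n0],d[2])
```

```text
9.85 [0.581  0.1357 0.1866] [-1.1283 -0.24    0.2594] 0.9926362498522976
wrist 0.65 [ 0.5462  0.1468 -0.29  ] 0.13936022253129343 0.0021879347108335837 0.001510948066011438
plate 0.039618998928016715 0.05609143405327233
side 0.57 [ 0.5574  0.1443 -0.3822] 0.5077942322681216 -0.009291636056215285 0.0006461995912673065
plate 0.033405800229261394 0.05253893174219326
```

View pics/m4.png

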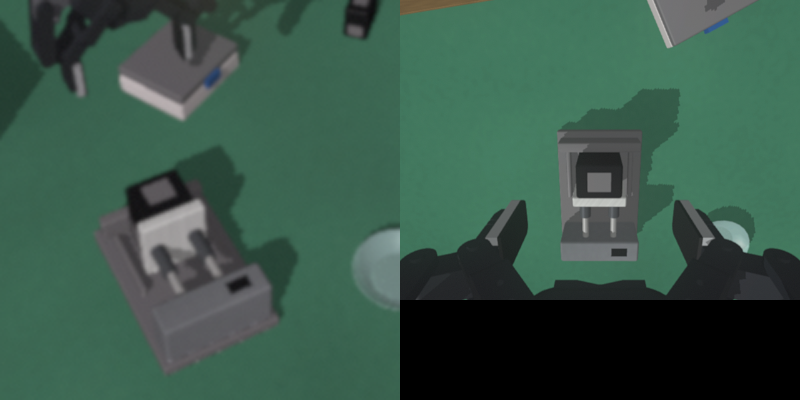

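The pack stands upright and square between lip and plate, with the fingers clear. In the wrist view it is at about (600,175) in the montage, centred in the cradle. I'm handing the job in.

```bash
python3 -c "
from rig import ctrl
print(ctrl.sign_off())"
```

```text
the job is handed in; nothing more can be done
None
```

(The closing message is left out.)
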